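Hold the clamp ring over the glued cue tip

TASK

Pick up the walnut tip-clamp ring, lift it over the tool stand and bring it to the cue shaft standing in the hand press. Finish while still holding it there, level and still, its hole lined up with the shaft and its underside about one centimetre above the tip, so that I can check the fresh glue before seating it; do not let go. Do not touch the press, the shaft or the tool stand with anything, and leave the ferrule, sanding drum and mallet where they are.

Things in the scene. Friction and masses are not known exactly. Their poses are not given: they have to be found in the camera images.
- ring: Loose dark walnut ring, outer diameter 44 mm, height 30 mm, with an upright through hole of 18 mm; 20 to 45 g. It starts lying flat on the green cart top (z = 0), to the left or right of the tool stand. Origin: centre of the hole at the underside; z along the hole, up.
- press: Fixed cast-iron press. Origin: cart top, on the axis of the upright 13 mm cue shaft it clamps. Own frame, mm: base x -55 to 95, y +-60, 22 high; jaws and column x -26 to 90, y +-35, 110 high; spring-loaded lever with ball end x 60 to 150, y 25 to 55, up to 162 high. The shaft (white ferrule, brown tip) ends at 150. On the other side of the stand from the ring, yaw within 0.3 rad.
- shaft_tip (a point): Centre of the flat top of the leather tip on the upright cue shaft in the press, 150 mm above the cart top; the shaft is 13 mm in diameter and exactly vertical. z up.
- stand: Fixed tool stand between the ring and the press: a light wooden block 340 mm long (its x) by 70 mm wide (its y) by 50 mm high, with six upright wooden file handles (26 mm thick) in a row along it, up to 138 mm high. Origin: centre of the underside; x roughly away from the robot.
- ferrule: Bystander: loose white nylon ferrule, a tube 14 mm in diameter and 25 mm high, standing on the cart top. Origin: centre of the underside.
- drum: Bystander: loose solid aluminium sanding drum 44 mm in diameter and 45 mm high with a 10 mm stub 20 mm long on top, standing on the cart top. Origin: centre of the underside.
- mallet: Bystander: loose rubber mallet lying at the far side; head 56 x 90 x 56 mm, wooden handle 24 mm thick and 200 mm long along its -x. Origin: centre of the head's underside.
Mind the look-alikes: they are no part of the job. Of the things that look like the ring, the largest one is meant.

How it is judged (in metres and radians):
On the way:
1. the held ring passes over the tool stand, above its handles (x of ring in the frame of stand between -0.19 and 0.19 m and y of ring in the frame of stand between -0.05 and 0.05 m and height (world z) of ring above 0.138 m and contact force between ring and the fingers above 0.5 N).
At the end, for the whole second after the job is handed in: The ring is gripped by the fingers alone and still (under 10 mm/s), its hole axis within 5 mm of the shaft axis, tilted less than 0.12 rad, its underside 4 to 16 mm above the leather tip and not touching it (horizontal distance between ring and shaft_tip below 0.005 m and z of ring in the frame of shaft_tip between 0.004 and 0.016 m and angle between ring's own z axis and vertical below 0.12 rad and linear speed of ring below 0.01 m/s and angular speed of ring below 0.15 rad/s and contact force between ring and the fingers above 0.5 N and contact force between ring and press below 0.1 N); the arm keeps its last pose, push and grip.
It fails at once if the press or its shaft is touched (over 1 N) (contact force between press and anything else above 1 N).
It fails at once if the tool stand is touched (over 1 N) (contact force between stand and anything else above 1 N).
It fails at once if the ferrule, drum or mallet is moved more than 15 mm (distance of any of ferrule, drum, mallet from where it was at the start of the episode above 0.015 m).
It also fails if it takes over 40 s, if anything falls off the work surface, if the arm or the gripper's body presses on something with over 40 N, if the wrist force passes 120 N, or if a joint passes its speed limit or range.

ROBOT

A 6-joint arm with a two-finger parallel gripper is mounted at the origin on the work surface. World frame = base frame: x ahead of the robot, y to its left, z up, the work surface at z = 0. Lengths are in mm, angles in rad, forces in N, time in s.
With the tool pointing down it reaches from about 400 to 925 mm from the base axis. Payload 12.5 kg.
Tool frame: the origin (TCP) lies at the very end of the fingers, on their centre line; the grasp point (between the pads) lies 19 mm behind it; x points along the fingers, y is the direction in which the jaws open and shut, and the axes are right-handed (so a half turn about x gives the same grasp; the last joint's range is limited). The gripper opens to 95 mm and grips with 3 to 60 N. Pads are 20 mm wide; open, the fingers measure 119 mm over their backs; the gripper's body (75 mm by 180 mm) begins 59 mm behind the grasp point.
Start: joints at [-1.343, 0.491, 1.559, -0, 1.092, -0.106], TCP at [204.796, -590.513, 214.661] pointing down, gripper open.
Joint ranges: [-3.1, 3.1], [-0.84, 2.19], [0.05, 2.79], [-1.13, 4.28], [0.06, 2.93], [-2.69, 2.69]. Speed limits (rad/s): [2.22, 2.22, 2.79, 3.14, 3.14, 3.14].

INTERFACE

Orientations are given as [roll, pitch, yaw] about the fixed x, y, z axes, in that order (R = Rz(yaw) Ry(pitch) Rx(roll)).
In Python, from cell import * gives the robot as it stands.
- The arm moves only by the tool step_arm, never from a script. Its argument "steps" is a list of rows, each a list of 4 numbers: the shift along the tool's x, y, z in units of 50 mm (1.0 is 50 mm), then the turn about the tool's x in units of 8 degrees (1.0 is 8 degrees). A call has 1 to 20 rows; each row shifts and turns the commanded pose from where the row before left it, along the tool's axes as they then stand; what a row does not reach is not made up. A row lasts 1/8 s, in which the tool goes at most 62.5 mm and 10.7 degrees, less where a joint would pass 70% of its speed; a pose out of reach is approached as far as the arm can. A call is refused whole if a number of a shift passes 1 or a number of a turn 1, either way. A call with a gripper value outside its range is refused whole. "jaw" is the closure, from 0 (fully open) to 1 (shut), set as the call begins (left out, the last holds). The fingers move at their own pace and stop on an object; the grip force is fixed at half the most. Time passes only in rows, so rows that do not move let the fingers close. It gives the time, the measured TCP pose, the force and the opening at its end, in the units of the state.
- state(): the state, without advancing time (a new reading comes with each control period).
- read_camera(name): name is "side" or "top"; returns the picture (420x560x3 uint8, red, green, blue); there is no depth.
- camera_info(name): a dict with "mtx" (3x3 intrinsics, pixels), "eye" and "attitude" of the camera in the world. Camera axes: x right, y down, z forward; pixel columns grow to the right and rows downward; lengths in mm; the calibration is good to about 2 mm. A picture is of the moment at which its call begins. camera_info takes no time and is no camera call.
- job_done(): hands the job in, once; it reports no verdict.
The state is a dict: "t": time; "joints": joint angles; "qvel": joint speeds; "tau": joint torques, N m; "eef_pos": TCP position; "tcp_rot": TCP orientation; "ft_force": force on the tool from outside, world axes, zero at the start; "moment": the same for the moment, N m; "opening": opening from 0.0 (shut) to 1.0 (fully open).
Only numpy, scipy, OpenCV 4.12 (cv2) and the standard library are available. Lean on these libraries where they do the work, as an engineer would, in place of code of your own. Each camera call takes 0.05 s, during which the arm holds its last target.

## Working session

There is one attempt and no reset: what is moved stays moved. The work goes in short steps, Python scripts to look and compute and a tool call to move; the robot and the scene stay as the last step left them, time stands still between calls to the robot, and variables do not carry over. Pictures are saved under pics/ and viewed, and the job is handed in when it is done.

Besides the shell and the picture viewer there is one more tool, called after "Call:" as name(argument=value, ...) on one line, values as JSON. step_arm: Moves the arm, as the interface text tells. Its arguments: {"type":"object","properties":{"steps":{"type":"array","items":{"type":"array","items":{"type":"number"}}},"jaw":{"type":"number"}},"required":["steps"]}

```bash
mkdir -p pics
python3 - <<'E'
from cell import *
import cv2
print(state())
for n in("side","top"):
    print(camera_info(n)); cv2.imwrite(f"pics/{n}0.png",read_camera(n)[:,:,::-1])
E
```

```text
{'t': 0.0, 'joints': array([-1.34261879e+00,  4.91593373e-01,  1.55946040e+00,  2.35151456e-05,
        1.09167415e+00, -1.05592860e-01]), 'qvel': array([ 0.00101236,  0.00118491,  0.00057701, -0.00112257,  0.00238809,
        0.00029513]), 'tau': array([ 9.54221764e-05, -6.12648082e+01, -2.58189958e+01,  6.93845353e-02,
        4.82056872e-02, -4.76894411e-05]), 'eef_pos': array([ 204.73097857, -590.26150047,  214.0369656 ]), 'tcp_rot': array([-1.69475723,  1.56966087,  1.78059497]), 'ft_force': array([ 0.2400521 , -0.42256996,  0.37523225]), 'moment': array([ 0.02331249, -0.02672493,  0.02553248]), 'opening': 1.000267568978499}
{'mtx': array([[488.68965866,   0.        , 274.07410654],
       [  0.        , 488.68965866, 218.33844024],
       [  0.        ,   0.        ,   1.        ]]), 'eye': array([378.24869366, 860.1798832 , 690.91767137]), 'attitude': array([-2.14876027e+00,  1.57657489e-03, -2.91830452e+00])}
{'mtx': array([[390.64097614,   0.        , 281.36490365],
       [  0.        , 390.64097614, 205.35982798],
       [  0.        ,   0.        ,   1.        ]]), 'eye': array([397.41251926,  17.63931469, 983.37037186]), 'attitude': array([-2.95579960e+00, -2.54546260e-03, -1.55569673e+00])}
```

View pics/side0.png

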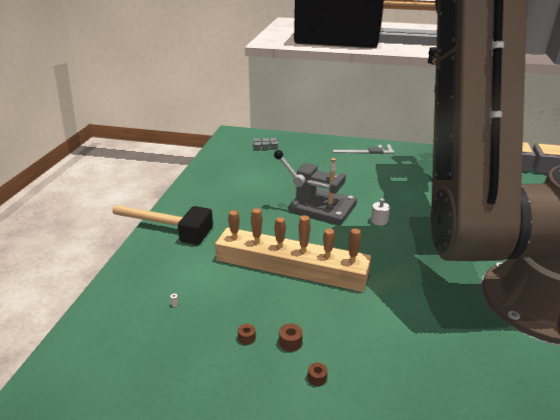

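View pics/top0.png

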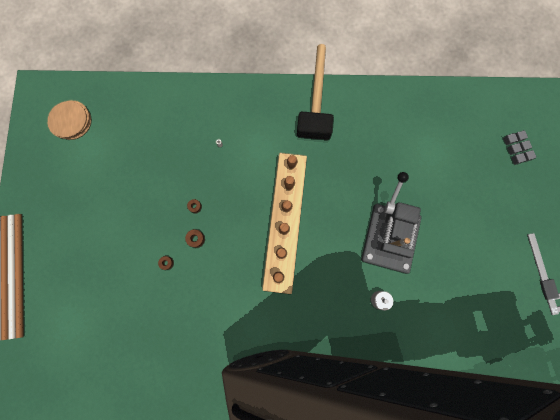

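The ring is the largest of three look-alikes, at side (291,337) and top (195,238). The shaft tip is at side (333,160) and top about (407,241). I'll enlarge these areas to see them clearly.

```bash
cat > h.py <<'E'
import numpy as np, cv2
from cell import *
from scipy.spatial.transform import Rotation as Ro
CI={n:camera_info(n) for n in("side","top")}
def Rc(n): return Ro.from_euler('xyz',CI[n]['attitude']).as_matrix()
def ray(n,p):
    d=Rc(n)@np.linalg.inv(CI[n]['mtx'])@np.array([p[0],p[1],1.]); return CI[n]['eye'],d/np.linalg.norm(d)
def onz(n,p,z):
    e,d=ray(n,p); return e+d*(z-e[2])/d[2]
def proj(n,P):
    q=CI[n]['mtx']@Rc(n).T@(np.asarray(P,float)-CI[n]['eye']); return q[:2]/q[2]
def tri(ps,pt):
    a,u=ray("side",ps); b,v=ray("top",pt)
    s=np.linalg.lstsq(np.c_[u,-v],b-a,rcond=None)[0]
    A,B=a+s[0]*u,b+s[1]*v
    return (A+B)/2,np.linalg.norm(A-B)
E
python3 - <<'E'
from h import *
s=cv2.imread('pics/side0.png');t=cv2.imread('pics/top0.png')
def crop(im,x,y,w,h,f=None): return cv2.resize(im[y:y+h,x:x+w],(400,300),interpolation=cv2.INTER_CUBIC)
g=np.vstack([np.hstack([crop(s,251,307,80,60),crop(t,155,208,80,60)]),np.hstack([crop(s,290,145,80,60),crop(t,360,205,80,60)])])
cv2.imwrite('pics/crop0.png',g)
for n,im in(("side",s),("top",t)):
    hsv=cv2.cvtColor(im,cv2.COLOR_BGR2HSV)
    m=cv2.inRange(hsv,(0,90,15),(14,255,160))|cv2.inRange(hsv,(170,90,15),(180,255,160))
    k,l,st,c=cv2.connectedComponentsWithStats(m)
    for i in range(1,k):
        if st[i,4]>40 : print(n,st[i],c[i].round(1),onz(n,c[i],15).round(0))
E
```

```text
side [383   0  53   3  70] [410.4   0.6] [  252. -3483.    15.]
side [383   5  53   5 158] [409.1   7.4] [  263. -3184.    15.]
side [   0  124  211   81 2911] [ 94.5 150.1] [1263. -416.   15.]
side [251 211  11  27 214] [256.1 223.8] [ 647. -116.   15.]
side [229 212  10  21 156] [233.5 222.5] [ 704. -109.   15.]
side [299 218  11  29 239] [303.8 231.9] [ 525. -107.   15.]
side [275 220  10  22 177] [279.6 230.5] [ 584. -100.   15.]
side [349 230  12  27 217] [353.9 243.4] [402. -86.  15.]
side [324 232  11  20 164] [328.2 241.4] [462. -81.  15.]
side [238 324  17  20 289] [246.2 333.5] [573. 244.  15.]
side [280 324  22  27 519] [290.4 336.9] [491. 234.  15.]
side [308 363  19  23 352] [317.1 373.8] [430. 306.  15.]
top [287 156  10  12  62] [291.4 162.7] [692.  -6.  15.]
top [284 176  11  14  67] [288.5 183.9] [635.   1.  15.]
top [188 200  13  13 116] [193.8 205.7] [575. 238.  15.]
top [282 200  10  12  55] [286.  206.5] [577.   6.  15.]
top [ 17 214   6 124 486] [ 19.9 275.7] [395. 652.  15.]
top [  3 216   5 124 367] [  5.4 277.2] [391. 687.  15.]
top [279 223  10  11  42] [282.8 229.5] [518.  13.  15.]
top [186 230  18  17 220] [194.4 238.1] [493. 233.  15.]
top [276 248  10  10  42] [280.4 253. ] [460.  18.  15.]
top [159 256  14  14 132] [165.2 262.5] [432. 301.  15.]
top [273 272  10  11  46] [277.4 276.6] [402.  25.  15.]
top [ 15 279   1  49  49] [ 15. 303.] [331. 655.  15.]
top [  1 299   1  41  41] [  1. 319.] [293. 683.  15.]
```

View pics/crop0.png

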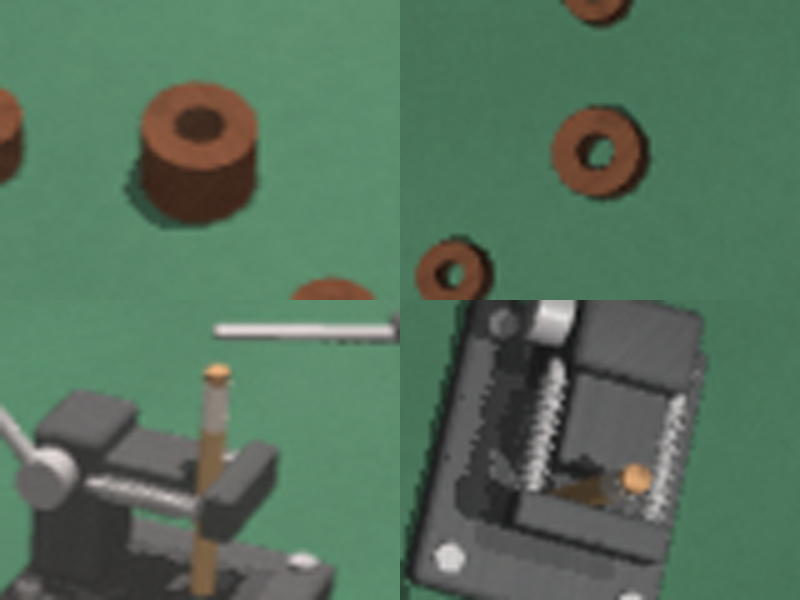

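The crops show the ring's bright top face and its hole in both views, and the orange tip on the shaft. Next I'll triangulate both and check them against the given sizes.

Run:
```python
from h import *
s=cv2.imread('pics/side0.png');t=cv2.imread('pics/top0.png')
def tipc(im,x,y,w,h,lo,hi):
    m=cv2.inRange(cv2.cvtColor(im,cv2.COLOR_BGR2HSV),lo,hi)[y:y+h,x:x+w]
    k,l,st,c=cv2.connectedComponentsWithStats(m)
    for i in range(1,k):
        if st[i,4]>2: print(' ',st[i]+np.array([x,y,0,0,0]),(c[i]+[x,y]).round(1))
    return m
for nm,a in dict(tip_s=(s,325,150,16,14,(8,90,150),(25,255,255)),tip_t=(t,400,233,14,14,(8,90,150),(25,255,255))).items(): print(nm); tipc(*a)
def face(im,x,y,w,h):
    hsv=cv2.cvtColor(im,cv2.COLOR_BGR2HSV)[y:y+h,x:x+w]
    m=(((hsv[...,0]<14)|(hsv[...,0]>170))&(hsv[...,1]>90)&(hsv[...,2]>88)).astype(np.uint8)
    c=max(cv2.findContours(m,cv2.RETR_EXTERNAL,cv2.CHAIN_APPROX_NONE)[0],key=cv2.contourArea)
    e=cv2.fitEllipse(c); print(cv2.boundingRect(c),e); return np.array(e[0])+[x,y]
fs=face(s,270,315,42,50);ft=face(t,180,222,30,32)
print(fs,ft,'ringtop',tri(fs,ft),onz('top',ft,30),onz('side',fs,30))
p=(333.1,159.0);q=(406.8,240.4)
print('tip',tri(p,q),onz('top',q,150),onz('side',p,150))
# shaft exactly vertical
st=state();R=Ro.from_euler('xyz',st['tcp_rot']).as_matrix();print(R.round(3))
```

```text
tip_s
  [331 158   5   2   8] [333.  158.6]
tip_t
  [405 238   5   5  22] [407.  240.3]
(10, 9, 22, 17) ((20.429141998291016, 17.02130699157715), (16.37156105041504, 21.564531326293945), 94.67887115478516)
(6, 8, 17, 17) ((13.71803092956543, 15.881979942321777), (15.831221580505371, 16.442964553833008), 29.227216720581055)
[290.429142   332.02130699] [193.71803093 237.88197994] ringtop (array([492.04448319, 231.77187327,  25.55189425]), np.float64(1.6630247521398447)) [492.43521645 230.84747047  30.        ] [490.44873962 236.01124432  30.        ]
tip (array([ 481.25804956, -252.56441208,  145.92348204]), np.float64(2.4598217979087975)) [ 482.07848157 -251.22243268  150.        ] [ 479.25334282 -244.08900899  150.        ]
[[-0.     0.328 -0.945]
 [ 0.001 -0.945 -0.328]
 [-1.    -0.001 -0.   ]]
```

Both heights read about 4 mm low (25.6 vs 30, 146 vs 150), which looks like a shared calibration bias, so I'll check the ring relative to the tip at the end. First I turn the jaws parallel to world y, rise, and travel to above the ring at about (492, 232).

Call:
step_arm(steps=[[-0.3, 0, 0, 0.8], [-0.3, 0, 0, 0.8], [-0.3, 0, 0, 0.8], [0, -0.8, -0.8, 0], [0, -0.8, -0.8, 0], [0, -0.8, -0.8, 0], [0, -0.8, -0.8, 0], [0, -0.8, -0.8, 0], [0, -0.8, -0.8, 0], [0, -0.8, -0.8, 0], [0, 0, 0, 0], [0, 0, 0, 0]], jaw=0)

```text
t: 1.6
eef_pos: [485.0, -310.9, 259.4]
tcp_rot: [-0.152, 1.57, 2.989]
ft_force: [-0.8, -0.9, 0.2]
opening: 1.0
```

Call:
step_arm(steps=[[0, -0.9, 0, 0], [0, -0.9, 0, 0], [0, -0.9, 0, 0], [0, -0.9, 0, 0], [0, -0.9, 0, 0], [0, -0.9, 0, 0], [0, -0.9, 0, 0], [0, -0.9, 0, 0], [0, -0.9, 0, 0], [0, -0.9, 0, 0], [0, -0.9, 0, 0], [0, -0.9, 0, 0], [0, -0.05, -0.14, 0], [0, 0, 0, 0], [0, 0, 0, 0]])

```text
t: 3.48
eef_pos: [493.1, 230.2, 259.6]
tcp_rot: [0.99, 1.57, -2.154]
ft_force: [0.2, -0.3, 0.2]
opening: 1.0
```

Run:
```python
from h import *
st=state();print(st['eef_pos'],st['joints'],Ro.from_euler('xyz',st['tcp_rot']).as_matrix().round(3))
g=np.vstack([read_camera('side'),])
cv2.imwrite('pics/s1.png',read_camera('side')[:,:,::-1])
```

```text
[493.06680496 230.19146363 259.55997964] [ 3.15494794e-01  3.30768035e-01  1.69768986e+00 -2.55266434e-04
  1.11342286e+00  1.88958144e+00] [[-0.    -0.003 -1.   ]
 [-0.    -1.     0.003]
 [-1.     0.     0.   ]]
```

View pics/s1.png

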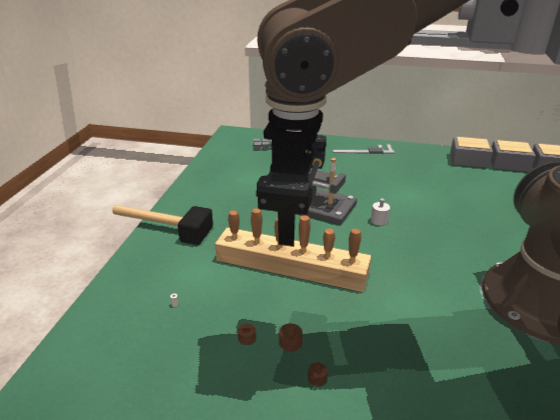

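The gripper is over the ring, with the jaws parallel to y and wide clearance. I'm descending to TCP z of about 4.5.

Call:
step_arm(steps=[[0.9, 0, 0, 0], [0.9, 0, 0, 0], [0.9, 0, 0, 0], [0.9, -0.03, 0.02, 0], [0.7, 0, 0, 0], [0.4, 0, 0, 0], [0.2, 0, 0, 0], [0.2, 0, 0, 0], [0, 0, 0, 0], [0, 0, 0, 0]])

```text
t: 4.82
eef_pos: [492.2, 233.2, 5.2]
tcp_rot: [-2.903, 1.57, 0.237]
ft_force: [-0.9, 0.3, 0.2]
opening: 1.0
```

Call:
step_arm(steps=[[0, 0, 0, 0], [0, 0, 0, 0], [0, 0, 0, 0], [0, 0, 0, 0], [0, 0, 0, 0], [0, 0, 0, 0], [0, 0, 0, 0], [0, 0, 0, 0]], jaw=1)

```text
t: 5.82
eef_pos: [491.9, 233.1, 4.6]
tcp_rot: [1.343, 1.571, -1.8]
ft_force: [-0.7, -0.2, 0.2]
opening: 0.457
```

Run:
```python
from h import *
st=state();print(st['t'],st['eef_pos'],st['opening']*95,st['ft_force'])
a=read_camera('side');b=read_camera('top')
f=lambda im,x,y:cv2.resize(im[y:y+120,x:x+160],(640,480),interpolation=cv2.INTER_CUBIC)
cv2.imwrite('pics/s2.png',f(a,210,270)[:,:,::-1])
```

```text
5.825 [491.87493828 233.07829825   4.56702651] 43.422151426742026 [-0.69679373 -0.22190612  0.23460551]
```

View pics/s2.png

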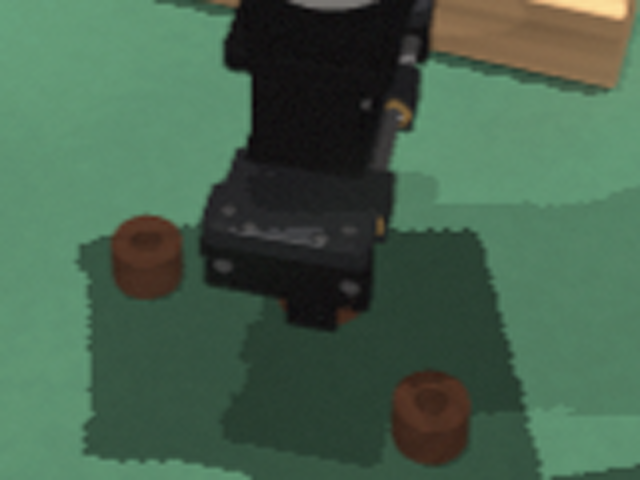

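The opening of 43.4 mm matches the 44 mm ring, and both look-alikes are undisturbed. I'm lifting to about 200 mm and crossing the stand.

Call:
step_arm(steps=[[-0.2, 0, 0, 0], [-0.5, 0, 0, 0], [-0.8, 0, 0, 0], [-0.8, 0, 0, 0], [-0.8, 0, 0, 0], [-0.6, 0, 0, 0], [-0.3, 0, 0, 0], [0, 0, 0, 0], [0, 0, 0, 0]])

```text
t: 7.05
eef_pos: [491.4, 233.0, 203.5]
tcp_rot: [0.366, 1.569, -2.776]
ft_force: [-0.2, -0.4, 0.1]
opening: 0.457
```

Run:
```python
from h import *
st=state();print(st['t'],st['eef_pos'],st['opening']*95,st['ft_force'])
a=read_camera('side')
f=lambda im,x,y:cv2.resize(im[y:y+120,x:x+160],(640,480),interpolation=cv2.INTER_CUBIC)
p=proj('side',st['eef_pos']).astype(int);print(p)
cv2.imwrite('pics/s3.png',f(a,p[0]-80,p[1]-60)[:,:,::-1])
```

```text
7.05 [491.41150817 232.95298233 203.46858413] 43.377488169095386 [-0.1532361  -0.43561531  0.05897479]
[291 255]
```

View pics/s3.png

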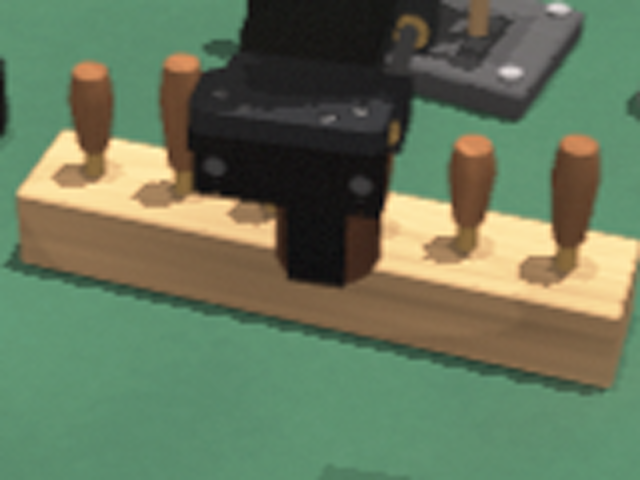

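The ring is in the fingers and level. I'm crossing the stand at an underside height of about 199 mm.

Call:
step_arm(steps=[[0, 0.3, 0, 0], [0, 0.6, 0, 0], [0, 0.8, 0, 0], [0, 0.8, 0, 0], [0, 0.8, 0.1, 0], [0, 0.8, 0.1, 0], [0, 0.8, 0, 0], [0, 0.8, 0, 0], [0, 0.8, 0, 0], [0, 0.8, 0, 0], [0, 0.8, 0, 0], [0, 0.7, 0, 0], [0, 0.5, 0, 0], [0, 0.2, 0, 0], [0, 0, 0, 0], [0, 0, 0, 0], [0, 0, 0, 0]])

```text
t: 9.22
eef_pos: [481.3, -241.1, 204.7]
tcp_rot: [1.722, 1.571, -1.42]
ft_force: [-0.0, 0.3, -0.1]
opening: 0.457
```

Run:
```python
from h import *
st=state();print(st['t'],st['eef_pos'],st['opening']*95,st['ft_force'])
a=read_camera('side');b=read_camera('top')
cv2.imwrite('pics/s4raw.png',a[:,:,::-1]);cv2.imwrite('pics/t4raw.png',b[:,:,::-1])
f=lambda im,x,y:cv2.resize(im[y:y+75,x:x+100],(400,300),interpolation=cv2.INTER_CUBIC)
p=proj('side',st['eef_pos']).astype(int);q=proj('top',st['eef_pos']).astype(int);print(p,q)
cv2.imwrite('pics/s4.png',np.hstack([f(a,p[0]-50,p[1]-30),f(b,q[0]-50,q[1]-38)])[:,:,::-1])
```

```text
9.225 [ 481.30379473 -241.11553298  204.71311413] 43.43227557702731 [-0.02460878  0.3128156  -0.13883918]
[333 139] [410 238]
```

View pics/s4.png

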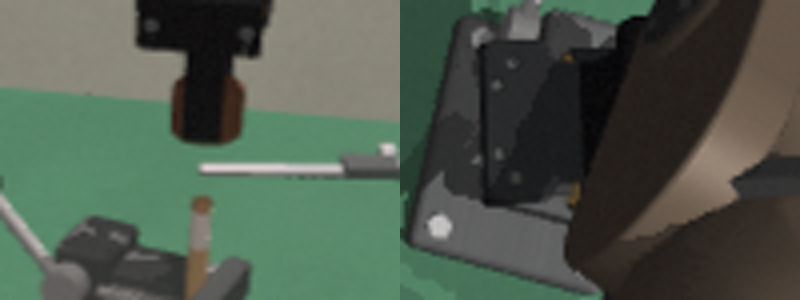

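The side view shows the ring still gripped above and slightly right of the tip, and the arm blocks the top view. I know the ring's true position here, so I'll measure ring against tip in the side view and remove the camera bias that way.

```bash
cat > m.py <<'E'
from h import *
def edges(im,bot_hint=None,y0=None):
    pass
def circ(c,z,r,n=720):
    a=np.linspace(0,2*np.pi,n); return np.array([proj('side',[c[0]+r*np.cos(t),c[1]+r*np.sin(t),z]) for t in a])
E
python3 - <<'E'
from m import *
im=cv2.imread('pics/s4raw.png')
p=(333,139)
# brown / black mask vs green & grey background: print columns of saturation around ring
hsv=cv2.cvtColor(im,cv2.COLOR_BGR2HSV)
m=(((hsv[...,0]<16)|(hsv[...,0]>168))&(hsv[...,1]>90)&(hsv[...,2]<110))|(hsv[...,2]<45)
for y in range(124,150): print(y,''.join('#' if m[y,x] else '.' for x in range(318,350)))
print(im[140:147,333], im[134,320:348,1])
print(im[152:166,333]); print(im[158:162,327:340,2])
st=state();c=st['eef_pos']
for z in(c[2]-4.5,c[2]+25.5):
    q=circ(c,z,22);print(z,q.min(0),q.max(0))
E
```

```text
124 ............###########.........
125 ............###########.........
126 ............###########.........
127 ............###########.........
128 ...........############.........
129 .........################.......
130 .........################.......
131 .........################.......
132 .........#################......
133 ........##################......
134 ........##################......
135 .........################.......
136 .........################.......
137 ........#################.......
138 ........#################.......
139 ........#################.......
140 ........#################.......
141 ........#################.......
142 .........###############........
143 ...........############.........
144 ...............#####............
145 ................................
146 ................................
147 ................................
148 ................................
149 ................................
[[ 20  20  19]
 [ 18  19  18]
 [ 18  19  16]
 [ 19  21  21]
 [ 33  42  38]
 [ 74  96  74]
 [105 135  87]] [135 135 136 135 136 111  49  36  31  19  15  16  16  19  18  17  17  19
  24  36  39  40  39  55 105 136 134 137]
[[ 92 102  89]
 [106 135  89]
 [104 134  86]
 [105 135  88]
 [104 135  87]
 [ 99 128  90]
 [ 62  84 102]
 [ 57  80 104]
 [ 62  87 114]
 [ 65  87 111]
 [ 87 101 117]
 [120 128 136]
 [120 129 137]
 [121 129 137]]
[[ 86  89  89  87  87  95 102  96  91  88  89  89  89]
 [ 87  89  88  90  90 100 104 102  94  88  88  89  88]
 [ 88  87  88  87  93 106 114 109 102  90  88  90  89]
 [ 88  88  88  94 104 111 111 109 117 112  89  89  89]]
200.23822069587146 [324.3312173  137.02272404] [342.5472219  144.51237058]
230.23822069587146 [325.01434678 125.57237544] [343.4880517  132.80226698]
```

Run:
```python
from m import *
for y in (-245,-247,-249,-251,-253):
    c=[481,y]; q=circ(c,150,6.5); print(y,q.min(0).round(2),q.max(0).round(2), proj('side',[481,y,147]).round(2))
print(proj('side',[481.3,-241.1,215]),proj('side',[471.3,-241.1,215]),proj('side',[481.3,-251.1,215]))
im=cv2.imread('pics/s4raw.png')
print(im[154:176,328:340,1])
t=cv2.imread('pics/top0.png');print(t[234:247,400:414,2])
for y in(-247,-249,-251):
    print(proj('top',[481.5,y,150]))
```

```text
-245 [329.82 157.62] [335.07 159.94] [332.37 159.86]
-247 [329.93 157.27] [335.17 159.59] [332.47 159.51]
-249 [330.03 156.93] [335.26 159.24] [332.57 159.16]
-251 [330.13 156.59] [335.36 158.89] [332.67 158.82]
-253 [330.23 156.25] [335.45 158.54] [332.76 158.47]
[333.83715323 135.09172803] [337.9819474  135.45701044] [334.33781592 133.46939132]
[[136 135 136 136 135 134 134 134 135 136 137 137]
 [135 136 135 135 135 135 134 135 136 136 136 138]
 [133 134 136 136 135 135 136 136 137 138 138 139]
 [135 135 134 131 129 128 128 134 137 138 138 139]
 [137 137 128 108  90  84  88 108 134 138 137 138]
 [138 138 125  89  77  80  78  88 119 137 137 137]
 [135 135 117  82  81  87  84  96 122 137 139 137]
 [137 137 125  96  87  87  86 115 142 136 138 138]
 [138 139 130 116 107 101 106 120 137 138 137 139]
 [138 139 128 118 127 128 127 129 136 137 138 138]
 [138 138 128 119 126 129 127 128 136 138 138 138]
 [138 136 128 119 127 129 130 129 131 140 138 138]
 [138 133 120 119 127 131 131 135 139 139 139 139]
 [140 134 122 120 126 129 132 138 139 140 140 139]
 [140 135 123 122 127 129 138 145 140
[... 523 characters left out ...]
  95  95  95 115 160 178]
 [ 95  96  95  96 100 102 113 111 102  99  93 109 153 165]
 [ 63  96  93  96 110 146 186 176 136 116 109 140 164 159]
 [ 55  79  80  79 101 188 201 189 164 155 104 136 191 165]
 [ 75  77  78  83 121 208 216 209 187 179 144 141 183 149]
 [ 75  78  83 110 120 210 215 218 210 191 139 170 179 108]
 [ 79  80  80  83 103 153 187 195 202 179 138 175 162 127]
 [ 76  82  85  90 112  83 118 143 131  85 146 166 147 136]
 [ 82  88  94  96  99 107 129  89  91 120 155 193 176 101]
 [ 89  91  91  90  85  91 100  97  84 103 122 173 168 136]
 [ 54  85  83  83  85 101  99  96  97 129 170 176 100 102]]
[404.83540709 240.64028353]
[405.77162889 240.65464117]
[406.70785198 240.66899883]
```

The corrected estimates agree. For x, both views put the TCP target at about 481.6. For y, the side view gives about -247 and the top view about -249, so I use -248.7. Next I shift y by -7.6 mm and lower by 40 mm.

Call:
step_arm(steps=[[0, 0.08, 0, 0], [0, 0.072, 0, 0], [0, 0, 0, 0], [0.2, 0, 0, 0], [0.2, 0, 0, 0], [0.2, 0, 0, 0], [0.1, 0, 0, 0], [0.05, 0, 0, 0], [0.03, 0, 0, 0], [0, 0, 0, 0], [0, 0, 0, 0], [0, 0, 0, 0]])

```text
t: 10.82
eef_pos: [481.3, -249.5, 165.8]
tcp_rot: [2.289, 1.57, -0.854]
ft_force: [0.2, -0.2, -1.6]
opening: 0.46
```

Run:
```python
from m import *
st=state();print(st['t'],st['eef_pos'],st['opening']*95,st['ft_force'],abs(st['qvel']).max(),Ro.from_euler('xyz',st['tcp_rot']).as_matrix().round(3)[2])
a=read_camera('side')[:,:,::-1];b=read_camera('top')[:,:,::-1]
cv2.imwrite('pics/s5raw.png',a)
cv2.imwrite('pics/s5.png',np.hstack([cv2.resize(a[130:190,295:375],(400,300),interpolation=cv2.INTER_CUBIC),cv2.resize(b[200:275,360:460],(400,300),interpolation=cv2.INTER_CUBIC)]))
print(a[148:166,320:347,1])
c=st['eef_pos']
q=circ(c,c[2]-4.5,22);print(q.min(0),q.max(0)); q=circ(c,150,6.5);print(q.min(0),q.max(0))
```

```text
10.825 [ 481.27702704 -249.49215494  165.79107562] 43.74011329023813 [ 0.21872606 -0.23049035 -1.64309195] 0.0014489651339552627 [-1.  0. -0.]
[[138 138 137 137 127  87  37  38  30  21  25  20  22  24  22  22  23  24
   34  44  44  44  55 107 142 140 139]
 [137 136 137 136 126  87  38  35  25  19  23  21  21  25  24  23  25  28
   37  44  41  40  62 117 151 151 151]
 [136 137 136 137 126  87  38  35  27  23  22  23  24  26  24  25  23  30
   38  45  42  41  88 163 204 204 202]
 [137 137 137 137 126  86  38  37  27  23  23  22  23  23  25  24  28  31
   41  44  43  43  85 157 194 195 197]
 [137 136 138 137 118  70  39  35  27  21  26  23  26  27  23  26  26  33
   41  45  43  43  69  99 107 117 127]
 [139 139 137 139 119  69  40  35  24  25  27  25  22  23  26  27  27  34
   42  43  45  43  79 118 133 133 133]
 [137 137 138 139 121  73  40  34  26  25  25  24  26  25  24  27  26  33
   42  46  44  44  84 127 141 141 142]
 [136 137 136 137 129  96  46  37  26  25  27  28  25  25  25  26  25  35
   45  46  44  51  91 130 141 142 141]
 [137 137 137 137 136 122  84  53  31  24  23  25  27
[... 489 characters left out ...]
1 142 142 141 142 141]
 [138 139 138 138 139 140 140 140 138 139 126  99  89  87  88 102 128 138
  139 140 140 141 141 140 140 142 141]
 [138 139 138 138 139 140 140 140 141 139 132 118 108 105 108 119 134 140
  140 141 140 141 141 141 140 141 140]
 [137 138 137 137 139 140 141 140 141 140 129 119 128 130 128 127 135 141
  140 141 140 141 141 140 140 141 140]
 [138 138 138 137 139 141 141 140 141 140 131 119 129 131 127 125 132 140
  140 140 141 142 140 141 140 141 141]
 [138 139 138 138 139 141 141 140 140 140 129 122 128 132 128 119 127 139
  140 140 140 140 140 141 141 141 141]]
[323.96326778 150.07183612] [341.75861106 157.78862779]
[329.94345625 156.83577374] [335.1737814  159.14040504]
```

View pics/s5.png

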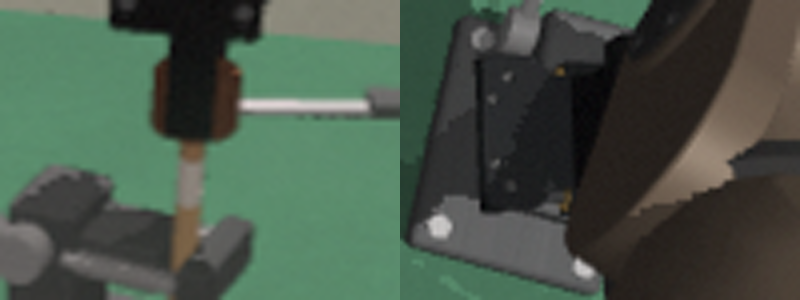

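The side view shows the ring level and directly over the tip. The lateral offset between ring and tip is 0.45 px, as expected for coaxial axes. The underside is about 11 mm above the tip. I'll trim y by about +1 mm towards the mean estimate and settle.

Call:
step_arm(steps=[[0.02, -0.02, 0, 0], [0, 0, 0, 0], [0, 0, 0, 0], [0, 0, 0, 0], [0, 0, 0, 0], [0, 0, 0, 0], [0, 0, 0, 0], [0, 0, 0, 0]])

```text
t: 11.92
eef_pos: [481.2, -248.5, 164.6]
tcp_rot: [1.585, 1.571, -1.558]
ft_force: [-0.7, -0.2, 0.1]
opening: 0.462
```

Run:
```python
from m import *
st=state();print(st['t'],st['eef_pos'],st['opening']*95,st['ft_force'],abs(st['qvel']).max())
a=read_camera('side')[:,:,::-1]
print(a[154,322:346,1],a[160,326:340,1],a[154:162,333,1])
st=state();print(st['t'],st['eef_pos'],st['ft_force'])
```

```text
11.925 [ 481.23656722 -248.47186273  164.63177549] 43.92926136944838 [-0.74117278 -0.22207614  0.07321353] 0.002796656448722629
[138 139 119  69  41  34  26  25  22  25  25  25  26  25  27  35  41  45
  45  45  85 127 141 141] [138 138 137 138 118  84  83  88  86  92 120 140 141 141] [25 25 28 30 41 72 88 87]
11.975 [ 481.25279481 -248.49941531  164.64936265] [ 0.30751349 -0.2431933   0.54044299]
```

```bash
python3 -c "
from cell import *
print(job_done())"
```

```text
the job is handed in; nothing more can be done
None
```

I picked up the walnut ring (the largest of the three look-alikes) and carried it over the tool stand with its underside at about 199 mm. I handed the job in at about 12 s with the ring still gripped over the shaft tip.

**Last checks:**
- **Height:** the TCP is at (481.3, -248.5, 164.6) mm, which puts the underside about 10 mm above the tip.
- **Hold:** the tool points straight down, the joints are still, the gripper opening is 43.9 mm for the 44 mm ring, and the wrist force is only noise.
- **Alignment in x:** the side view showed ring and shaft lined up to about 0.5 mm.

**What disagreed:**
- **Camera bias:** both cameras read heights about 4 mm low, so I corrected the positions against where the ring was actually gripped.
- **Shaft y:** after that correction the top view gave about -249 mm and the side view about -247 mm (±2.5 mm). I settled at -248.5 mm, so y is the least certain direction, though it should be within the 5 mm limit.
- **Top view at the end:** the arm hid the ring from the top camera, so only the side view confirmed the final position. I did not take a separate final picture of the ferrule, drum and mallet.
- **Force reading:** one wrist reading of -1.6 N just after lowering did not repeat, and it pointed the wrong way for contact with the tip.

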